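Turn a firing plate over in its turning tray

ROBOT

A 7-joint arm with a two-finger parallel gripper is mounted at the origin on the work surface. World frame = base frame: x ahead of the robot, y to its left, z up, the work surface at z = 0. Lengths are in m, angles in rad, forces in N, time in s.
With the tool pointing down it reaches from about 0.4 to 0.85 m from the base axis. Payload 10.4 kg.
Tool frame: the origin (TCP) lies between the finger pads; the fingertips stand ahead of it and the grasp point (between the pads) lies 5 mm behind it (manip.tip_extent is the z of the fingertips in the tool frame, in m); z points along the fingers, y is the line along which they close (so a half turn about z gives the same grasp; the last joint's range is limited). The gripper opens to 85 mm and grips with 20 to 120 N. Pads are 22 mm wide; open, the fingers measure 114 mm over their backs; the gripper's body (76 mm by 85 mm) begins 54 mm behind the grasp point. The pads swing forward as they close: fully open they stand 13 mm farther back than shut.
Start: joints at [-1.23, 0.332, -0.065, 1.46, 0.022, 1.35, -0.088], TCP at [0.222, 0.584, 0.245] pointing down, gripper open.
Joint ranges: [-2.6, 2.6], [-0.5, 2.12], [-1.47, 1.34], [0.16, 2.42], [-1.27, 4.41], [0.06, 2.06], [-2.6, 2.6]. Speed limits (rad/s): [2.22, 2.22, 2.79, 2.79, 3.14, 3.14, 3.14].

INTERFACE

Orientations are given as a unit quaternion [x, y, z, w].
In Python, from workcell import status, viewer, manip gives the robot as it stands.
- The arm moves only by the tool play_rows, never from a script. Its argument "plan" is one flat list of numbers, 7 for each row, row after row: the turn, a rotation vector about the tool's x, y, z in degrees, then the shift along the tool's x, y, z in m, then the opening, from 0 (shut) to 1 (fully open). In form: [ax, ay, az, dx, dy, dz, grip, ax, ay, az, dx, dy, dz, grip, ...]. A call has 1 to 20 rows; each row is the pose to reach, as a shift and turn from the pose commanded when the call began, along the tool's axes at that moment; what a row does not reach only later rows make up. A row lasts 1/8 s, in which the tool goes at most 62.5 mm and 10.7 degrees, less where a joint would pass 70% of its speed; a pose out of reach is approached as far as the arm can. A call with a gripper value outside its range is refused whole. The fingers move at their own pace and stop on an object; "squeeze" is the grip in N (left out, the last holds). Time passes only in rows, so rows that repeat a pose let the fingers close. It gives the time, the measured TCP pose, the force, the opening and the grip force at its end, in the units of the state.
- status.get_obs(): the state, without advancing time (a new reading comes with each control period).
- viewer.camera(name): name is "side" or "top" or "wrist"; returns the picture (420x560x3 uint8, red, green, blue); there is no depth.
- viewer.camera_model(name): a dict with "fx", "fy", "cx", "cy" (pixels), "R" (3x3) and "t" (3): a world point X has camera coordinates R X + t. Camera axes: x right, y down, z forward; pixel columns grow to the right and rows downward; lengths in m; the calibration is good to about 2 mm. The wrist camera is an equidistant fisheye: a pixel r from the principal point sees the ray r / f radians off the axis. A picture is of the moment at which its call begins: read the wrist's pose just before it. camera_model takes no time and is no camera call; for the wrist camera it gives the pose at the moment of the call.
- manip.hand_in(): hands the job in; it is judged then, once.
The state is a dict: "clock": time; "joint_pos": joint angles; "joint_velocities": joint speeds; "tau": joint torques, N m; "position": TCP position; "ee_rot": TCP orientation; "ft_force": force on the tool from outside, world axes, zero at the start; "torque": the same for the moment, N m; "grip_width": opening from 0.0 (shut) to 1.0 (fully open); "grasp_force": force on a finger pad.
Only numpy, scipy, OpenCV 4.12 (cv2) and the standard library are available. Lean on these libraries where they do the work, as an engineer would, in place of code of your own. Each camera call takes 0.05 s, during which the arm holds its last target. There are 200 camera calls.

TASK

Turn the ceramic plate over without touching it: slide the turning tray along the bench until its foot bar butts squarely against the wooden bench stop, then, keeping the foot bar down at the stop, raise the handle slowly so that the plate drops into the well and tumbles onto the landing, dimpled face up (raised quickly, it shoots across unturned). Lower the tray gently until it lies flat on the bench, still against the stop, then let go and move clear. Leave the plaster model, the jar and the bur block where they are.

Things in the scene. Friction and masses are not known exactly. Their poses are not given: they have to be found in the camera images.
- tray: Turning tray of bare aluminium, about 0.75 kg: an open-topped narrow box 156 mm long (x), 66 mm wide (y), walls 58 mm high, 4 mm thick. Origin: centre of its underside; z up; x points from handle end to foot end. Inside (58 mm wide): deck, then well, then landing. Outside: a round handle bar and a round foot bar, both along y. It swings about the foot bar as the handle is raised.
- tray_deck (a point): Centre of the raised deck's top face, at the handle end: 42 mm above the tray's underside, tray x from -74 to -41 mm.
- tray_well (a point): Centre of the well's floor: 4 mm above the tray's underside, tray x from -41 to +2 mm. When the handle is raised slowly (0.2 rad/s or less) the plate drops nose first into the well and leans there, then topples onto the landing at a tray slope of 0.8 to 1.1 rad. Raised at 0.6 rad/s or more the plate usually shoots over the well and lands unturned.
- tray_landing (a point): Centre of the landing's top face, at the foot end: 16 mm above the tray's underside, tray x from +2 to +74 mm.
- tray_handle (a point): Centre of the handle bar: steel, 12 mm diameter, 58 mm clear length along the tray's y between two flat side arms; axis 45 mm above the tray's underside, at tray x = -124 mm; 40 mm free between the bar and the tray's end wall. Gripped lightly (about 25 N) from above, the bar can turn between the fingers. Axes as the tray's.
- tray_foot (a point): Centre of the foot bar: steel, 16 mm diameter, 66 mm long along the tray's y, axis 8 mm above the tray's underside and at tray x = +96 mm. Its underside is level with the tray's underside; with the handle lifted a few mm only the foot bar rubs on the bench. Axes as the tray's.
- stop: Bench stop: wooden lath fixed to the bench, 20 mm thick (x), 180 mm long (y), 14 mm high, rigid. Origin: centre of its underside. Its x points away from the robot; the foot bar butts against its face at x = -10 mm, so the foot bar's centre is then at x = -18 mm of the stop. The tray starts 25 to 60 mm short of it.
- plate: Loose glazed ceramic firing plate, white, 52 (x) by 46 (y) by 8 mm thick, about 45 g, slippery (friction 0.22 to 0.37). Origin: its centre. Its z axis leaves the plain face; the other face (-z) has nine small grey dimples. It starts on the tray's deck, plain face up, overhanging the well. The robot must not touch it.
- model: Bystander: small plaster tooth model, 50 x 56 x 27 mm, loose. Origin: centre of its underside.
- jar: Bystander: amber glass jar with cap, 44 mm diameter, 55 mm high, loose. Origin: centre of its underside.
- block: Bystander: wooden bur block with steel burs, 44 x 34 mm, 42 mm high, loose. Origin: centre of its underside.
There are look-alikes about, which are no part of the job. What is meant by the plate is not pink or turquoise, and is the larger of those in its own colour.

How it is judged:
By the outcome, as a careful person would: the job done as asked, in the order asked, and still so for the second after the job is handed in, with the robot touching nothing.
It also fails if it takes over 61 s, if anything falls off the work surface, if the arm or the gripper's body presses on something with over 40 N, if the wrist force passes 120 N, or if a joint passes its speed limit or range.

## Working session

There is one attempt and no reset: what is moved stays moved. The work goes in short steps, Python scripts to look and compute and a tool call to move; the robot and the scene stay as the last step left them, time stands still between calls to the robot, and variables do not carry over. Pictures are saved under pics/ and viewed, at most 10 in all, crops included, and the job is handed in when it is done.

Besides the shell and the picture viewer there is one more tool, called after "Call:" as name(argument=value, ...), one argument or row to a line, values as JSON. play_rows: Moves the arm, as the interface text tells. Its arguments: {"type":"object","properties":{"plan":{"type":"array","items":{"type":"number"}},"squeeze":{"type":"number"}},"required":["plan"]}

```bash
mkdir -p pics; python3 - <<'E'
from workcell import status, viewer, manip
import cv2
for n in("top","side"):
    im=viewer.camera(n); cv2.imwrite(f"pics/{n}0.png",im[:,:,::-1])
    m=viewer.camera_model(n); print(n,m)
o=status.get_obs(); print({k:o[k] for k in("clock","position","ee_rot","ft_force","grip_width")}, manip.tip_extent)
E
```

```text
top {'fx': 499.5433496515427, 'fy': 499.5433496515427, 'cx': 274.524447887062, 'cy': 204.55638363114784, 'R': array([[-0.02044077, -0.99927653,  0.03207163],
       [-0.98552934,  0.01473993, -0.16886281],
       [ 0.16826791, -0.03505922, -0.98511764]]), 't': array([0.02500722, 0.61940001, 0.91001916])}
side {'fx': 428.65495250993763, 'fy': 428.65495250993763, 'cx': 281.16240942688756, 'cy': 209.5433893726642, 'R': array([[ 0.99908717, -0.03635424,  0.02243188],
       [-0.00627847, -0.64437997, -0.76467969],
       [ 0.04225401,  0.76384083, -0.64402002]]), 't': array([-0.62138295,  0.06623764,  0.92358977])}
{'clock': 0.1, 'position': array([0.22226026, 0.58380213, 0.24460899]), 'ee_rot': array([ 1.80863880e-01,  9.83507930e-01, -6.35242033e-04, -7.74479207e-05]), 'ft_force': array([ 0.96901175, -0.30284053, -0.40144364]), 'grip_width': 1.0005878489067261} 0.014
```

View pics/top0.png

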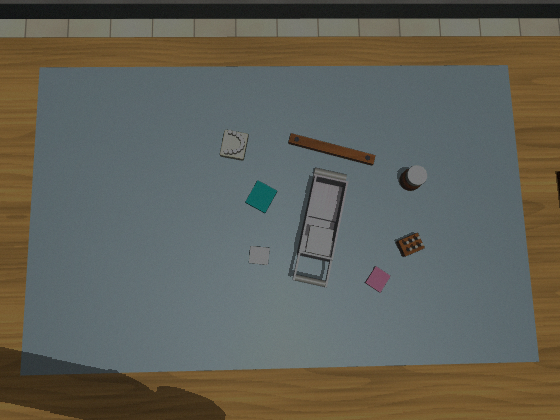

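View pics/side0.png

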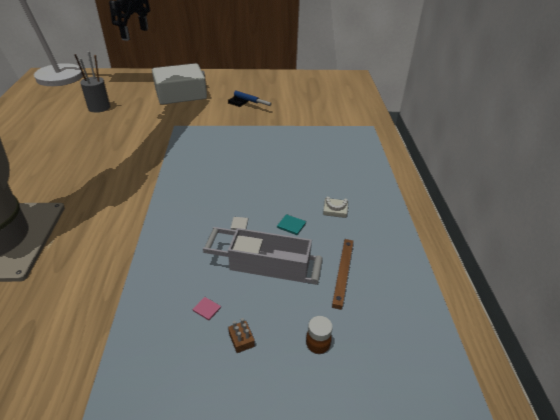

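The top view shows the tray running from its handle at about (310,280) to its foot at about (330,173), with the stop at (331,149). The plate candidates are:
- White, on the tray deck (320,240)
- White, on the bench (259,255)
- Turquoise (262,197)
- Pink (377,279)

The white one on the deck fits: it is the larger white one, lying on the deck over the well. I'll confirm that in an enlarged crop.

```bash
cat > h.py <<'E'
import numpy as np, cv2
from workcell import status, viewer, manip
def ray(m,u,v):
    d=np.array([(u-m["cx"])/m["fx"],(v-m["cy"])/m["fy"],1.]); R=np.array(m["R"]); return -R.T@m["t"], R.T@d
def on(m,u,v,z):
    c,d=ray(m,u,v); return c+d*(z-c[2])/d[2]
def rect(mask):
    c=max(cv2.findContours(mask,0,1)[0],key=cv2.contourArea); return cv2.minAreaRect(c),cv2.contourArea(c)
E
python3 - <<'E'
from h import *
im=cv2.imread("pics/top0.png"); m=viewer.camera_model("top")
x0,y0=240,120
cv2.imwrite("pics/crop.png",np.clip(cv2.resize(im[y0:y0+175,x0:x0+150],None,fx=3.4,fy=3.4,interpolation=cv2.INTER_CUBIC)*1.5,0,255).astype(np.uint8))
hsv=cv2.cvtColor(im,cv2.COLOR_BGR2HSV)
s=np.zeros(im.shape[:2],np.uint8); s[125:170,285:380]=1
mask=((hsv[:,:,0]<25)&(hsv[:,:,1]>90)).astype(np.uint8)*s
r,a=rect(mask); print(r,a)
b=cv2.boxPoints(r); P=np.array([on(m,*p,.014) for p in b]); print(P.round(4), P.mean(0))
E
```

```text
((331.5372009277344, 148.85751342773438), (87.38005828857422, 10.643792152404785), 14.620874404907227) 798.5
[[ 0.7539 -0.0174  0.014 ]
 [ 0.7758 -0.0235  0.014 ]
 [ 0.7269 -0.1961  0.014 ]
 [ 0.7053 -0.1894  0.014 ]] [ 0.74046154 -0.10660329  0.014     ]
```

View pics/crop.png

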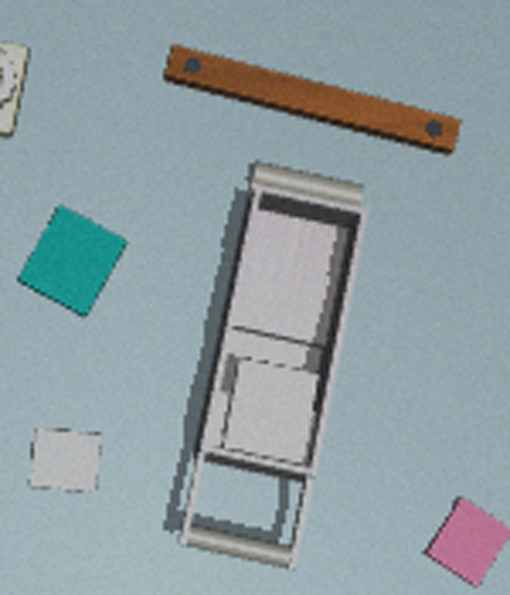

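The crop confirms that the white plate on the deck is larger than the white decoy at crop (65,460). In the crop, the handle bar runs from (185,538) to (295,558) and the foot bar from (255,175) to (362,195).

```bash
python3 - <<'E'
from h import *
from scipy.spatial.transform import Rotation as Ro
m=viewer.camera_model("top")
f=lambda u,v,z:on(m,240+u/3.4,120+v/3.4,z)
H=[f(185,539,.047),f(295,558,.047)];F=[f(255,176,.010),f(362,195,.010)]
W=[f(253,190,.058),f(205,455,.058),f(365,212,.058),f(313,472,.058)]
for p in H+F+W: print(p.round(4))
h=np.mean(H,0);ft=np.mean(F,0);d=ft-h;print("h",h,"f",ft,"len",np.hypot(*d[:2]),"yaw",np.degrees(np.arctan2(d[1],d[0])))
for a,b in((H[1],H[0]),(F[1],F[0])): e=b-a;print("bar yaw",np.degrees(np.arctan2(e[1],e[0]))-90)
for a,b in((W[1],W[0]),(W[3],W[2])): e=b-a;print("wall yaw",np.degrees(np.arctan2(e[1],e[0])))
o=status.get_obs();R=Ro.from_quat(o["ee_rot"]);print(R.as_matrix().round(3),o["position"])
print(R.inv().apply(np.r_[h[:2],.2]-o["position"]))
w=viewer.camera_model("wrist");print(w, R.inv().apply(-np.array(w["R"]).T@w["t"]-o["position"]))
E
```

```text
[ 0.4782 -0.0209  0.047 ]
[ 0.4665 -0.0819  0.047 ]
[ 0.6936 -0.0715  0.01  ]
[ 0.6811 -0.1355  0.01  ]
[ 0.674  -0.0643  0.058 ]
[ 0.5238 -0.0325  0.058 ]
[ 0.6603 -0.1279  0.058 ]
[ 0.5133 -0.0922  0.058 ]
h [ 0.47231801 -0.05140263  0.047     ] f [ 0.68734993 -0.10351282  0.01      ] len 0.2212559517749747 yaw -13.622274825436875
bar yaw -10.823854098583624
bar yaw -11.06448771096754
wall yaw -11.962515633670868
wall yaw -13.638563339812585
[[-0.935  0.356 -0.   ]
 [ 0.356  0.935 -0.001]
 [-0.    -0.001 -1.   ]] [0.22226026 0.58380213 0.24460899]
[-0.4596765  -0.5046289   0.04528931]
{'fx': 325.19226210127806, 'fy': 325.19226210127806, 'cx': 275.3329293551506, 'cy': 206.0480888139297, 'R': array([[ 0.35743942,  0.9339358 , -0.00099344],
       [ 0.88721711, -0.33922646,  0.31268389],
       [ 0.29168968, -0.11264694, -0.94985672]]), 't': array([-0.62437733, -0.03972206,  0.38027238])} [ 8.00675354e-02  4.93343688e-05 -1.28401822e-01]
```

Call:
play_rows(
  plan=[2.5, 0, 2.5, 0, 0, 0, 1],
)

```text
clock: 0.22
position: [0.2223, 0.5836, 0.2453]
ee_rot: [0.203, 0.979, -0.022, -0.004]
ft_force: [-0.3, 0.5, 0.5]
grip_width: 0.999
grasp_force: 0.0
```

That row put in a small unintended tilt, so I'll work out the next relative move from the pose as commanded.

```bash
cat >> h.py <<'E'
from scipy.spatial.transform import Rotation as Ro
def target(yaw):  # tool down, tool y along world yaw (deg)
    a=np.radians(yaw); y=np.array([np.cos(a),np.sin(a),0]); z=np.array([0,0,-1.]); return Ro.from_matrix(np.c_[np.cross(y,z),y,z])
def rel(p,yaw):
    o=status.get_obs();R=Ro.from_quat(o["ee_rot"])
    print("turn",np.degrees((R.inv()*target(yaw)).as_rotvec()).round(2),"shift",R.inv().apply(np.array(p)-o["position"]).round(4))
E
python3 -c "
from h import *
rel([.472,-.051,.15],-12.5)"
```

```text
turn [-2.1   1.82 79.1 ] shift [-0.481  -0.4786  0.1173]
```

Call:
play_rows(
  plan=[-0.1, 0.1, 3, -0.017, -0.017, 0.004, 1, -0.2, 0.2, 9, -0.053, -0.053, 0.013, 1, -0.4, 0.4, 15, -0.091, -0.091, 0.022, 0.8, -0.6, 0.5, 21, -0.13, -0.129, 0.032, 0.6, -0.7, 0.6, 28, -0.168, -0.168, 0.041, 0.45, -0.9, 0.8, 34, -0.207, -0.206, 0.05, 0.45, -1.1, 0.9, 40, -0.24, -0.239, 0.059, 0.45, -1.2, 1.1, 46, -0.279, -0.278, 0.068, 0.45, -1.4, 1.2, 52, -0.317, -0.316, 0.077, 0.45, -1.6, 1.4, 59, -0.356, -0.354, 0.087, 0.45, -1.7, 1.5, 65, -0.394, -0.392, 0.096, 0.45, -1.9, 1.6, 70.5, -0.428, -0.426, 0.104, 0.45, -2, 1.7, 75, -0.457, -0.455, 0.111, 0.45, -2.1, 1.8, 78, -0.474, -0.472, 0.116, 0.45, -2.1, 1.8, 79.1, -0.481, -0.4786, 0.1173, 0.45, -2.1, 1.8, 79.1, -0.481, -0.4786, 0.1173, 0.45, -2.1, 1.8, 79.1, -0.481, -0.4786, 0.1173, 0.45],
  squeeze=25,
)

```text
clock: 2.35
position: [0.4725, -0.0488, 0.1495]
ee_rot: [0.779, 0.627, 0.001, -0.0]
ft_force: [0.2, -0.4, -0.3]
grip_width: 0.45
grasp_force: 0.0
```

```bash
python3 - <<'E'
from h import *
o=status.get_obs();print(o["position"],o["ee_rot"],o["grip_width"],o["ft_force"],o["clock"]); rel([.472,-.051,.15],-12.5)
import pickle; pickle.dump(viewer.camera_model("wrist"),open("w1.pkl","wb"))
cv2.imwrite("pics/w1.png",viewer.camera("wrist")[:,:,::-1])
E
```

```text
[ 0.4725006  -0.0487981   0.14946113] [ 7.78855487e-01  6.27203060e-01  5.35148961e-04 -4.07120386e-04] 0.4499097883277611 [ 0.1913249  -0.43519367 -0.34016404] 2.35
turn [ 0.   -0.08  0.19] shift [-0.0023 -0.     -0.0005]
```

View pics/w1.png

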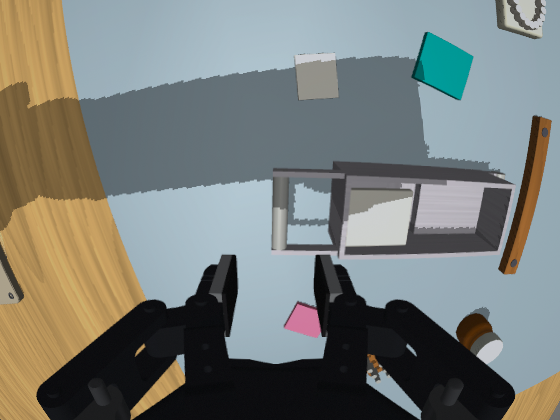

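The wrist view shows the handle bar from (280,177) to (280,250). The tray's top rims start at (335,163) and (345,256), and the stop's ends are at about (541,118) and (509,273).

```bash
python3 - <<'E'
from h import *
import pickle; m=pickle.load(open("w1.pkl","rb"))
def won(u,v,z):
    x,y=u-m["cx"],v-m["cy"];r=np.hypot(x,y);t=r/m["fx"];d=np.array([x/r*np.sin(t),y/r*np.sin(t),np.cos(t)])
    R=np.array(m["R"]);c=-R.T@m["t"];d=R.T@d;return (c+d*(z-c[2])/d[2])[:2]
a,b=won(281,177,.048),won(279.5,250,.048);print("handle",a,b,(a+b)/2)
e=a-b;print("yaw",np.degrees(np.arctan2(-e[0],e[1])))
for q in[((333,163),(513,185)),((345,257),(503,254)),((343,172),(350,256))]:
    a,b=[won(*p,.058) for p in q];e=b-a;print("rim",a,b,np.degrees(np.arctan2(e[1],e[0])))
im=cv2.imread("pics/w1.png");hsv=cv2.cvtColor(im,cv2.COLOR_BGR2HSV)
s=np.zeros(im.shape[:2],np.uint8);s[105:285,495:560]=1
k=((hsv[:,:,0]<25)&(hsv[:,:,1]>110)).astype(np.uint8)*s
P=[]
for v in range(130,262,4):
    u=np.where(k[v])[0]
    if len(u)>5:P.append(won(u[0],v,.0))   # near lower edge on bench or top edge
P=np.array(P);f=np.polyfit(P[:,1],P[:,0],1);print("stop near edge if z=0: x=%.4f*y+%.4f"%tuple(f),"yaw",-np.degrees(np.arctan(f[0])),np.std(P[:,0]-np.polyval(f,P[:,1])))
E
```

```text
handle [ 0.48239488 -0.02331815] [ 0.46901794 -0.08019198] [ 0.47570641 -0.05175506]
yaw -13.235615854277304
rim [ 0.52011333 -0.01879647] [ 0.67618946 -0.06593169] -16.804394035786398
rim [ 0.51782061 -0.09268907] [ 0.66854467 -0.13102177] -14.269164989997579
rim [ 0.52601707 -0.02654477] [ 0.52180158 -0.09277806] -93.64173509224885
stop near edge if z=0: x=0.2824*y+0.7653 yaw -15.767320244748895 0.0005175296184238569
```

Call:
play_rows(
  plan=[0, 0, 0.5, 0, 0.001, 0.015, 0.45, 0, 0, 0.9, -0.001, 0.002, 0.04, 0.45, 0, 0, 0.9, -0.001, 0.002, 0.065, 0.45, 0, 0, 0.9, -0.001, 0.002, 0.085, 0.45, 0, 0, 0.9, -0.001, 0.002, 0.1, 0.45, 0, 0, 0.9, -0.001, 0.002, 0.107, 0.45, 0, 0, 0.9, -0.001, 0.002, 0.11, 0.45, 0, 0, 0.9, -0.001, 0.002, 0.11, 0.3, 0, 0, 0.9, -0.001, 0.002, 0.11, 0.2, 0, 0, 0.9, -0.001, 0.002, 0.11, 0.1, 0, 0, 0.9, -0.001, 0.002, 0.11, 0, 0, 0, 0.9, -0.001, 0.002, 0.11, 0, 0, 0, 0.9, -0.001, 0.002, 0.11, 0, 0, 0, 0.9, -0.001, 0.002, 0.11, 0],
  squeeze=25,
)

```text
clock: 4.15
position: [0.4749, -0.0515, 0.0399]
ee_rot: [0.785, 0.62, 0.001, 0.0]
ft_force: [-0.8, 0.6, 6.2]
grip_width: 0.13
grasp_force: 24.6
```

Call:
play_rows(
  plan=[0, 0, 0, 0, 0, -0.002, 0, 0, 0, 0, 0, 0, -0.004, 0, 0, 0, 0.1, 0.0002, 0.001, -0.004, 0, 0, 0, 0.2, 0.0006, 0.003, -0.004, 0, 0, 0, 0.4, 0.001, 0.0055, -0.004, 0, 0, 0, 0.6, 0.0016, 0.008, -0.004, 0, 0, 0, 0.8, 0.002, 0.0105, -0.004, 0, 0, 0, 1, 0.0026, 0.013, -0.004, 0, 0, 0, 1.2, 0.003, 0.0155, -0.004, 0, 0, 0, 1.3, 0.0036, 0.018, -0.004, 0, 0, 0, 1.5, 0.004, 0.0205, -0.004, 0, 0, 0, 1.7, 0.0046, 0.023, -0.004, 0, 0, 0, 1.9, 0.005, 0.0255, -0.004, 0, 0, 0, 2.1, 0.0056, 0.0275, -0.004, 0, 0, 0, 2.2, 0.006, 0.029, -0.004, 0, 0, 0, 2.3, 0.006, 0.0295, -0.004, 0, 0, 0, 2.4, 0.006, 0.03, -0.004, 0, 0, 0, 2.4, 0.006, 0.03, -0.004, 0],
)

```text
clock: 6.4
position: [0.505, -0.0526, 0.0435]
ee_rot: [0.797, 0.603, 0.001, -0.0]
ft_force: [-3.5, 1.2, -3.5]
grip_width: 0.132
grasp_force: 24.5
```

```bash
python3 - <<'E'
from h import *
im=viewer.camera("top")[:,:,::-1].copy(); cv2.imwrite("pics/t2.png",im)
cv2.imwrite("pics/t2c.png",np.clip(cv2.resize(im[120:290,260:400],None,fx=3.5,fy=3.5,interpolation=cv2.INTER_CUBIC)*1.5,0,255).astype(np.uint8))
E
```

```text
(no output)
```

View pics/t2c.png

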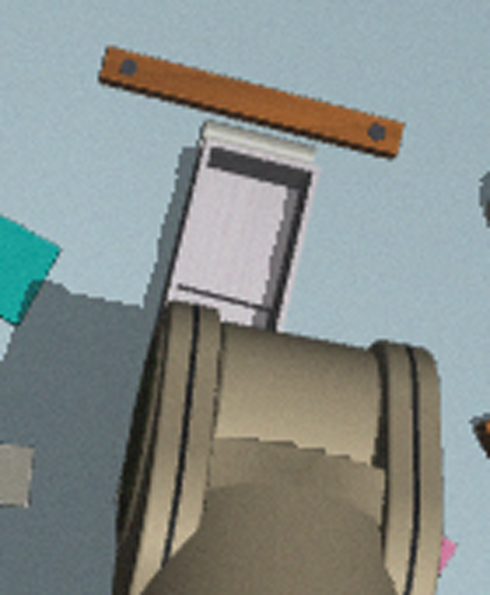

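The top view shows the tray nearly at the stop, with roughly 3–6 mm left between the foot bar at crop (260,135) and the stop's edge at (260,122). I'll close in slowly.

Call:
play_rows(
  plan=[0, 0, 0, 0, 0.001, 0, 0, 0, 0, 0, 0, 0.002, 0, 0, 0, 0, 0, 0, 0.003, 0, 0, 0, 0, 0, 0, 0.004, 0, 0, 0, 0, 0, 0, 0.005, 0, 0, 0, 0, 0, 0, 0.006, 0, 0, 0, 0, 0, 0, 0.007, 0, 0, 0, 0, 0, 0, 0.007, 0, 0],
)

```text
clock: 7.45
position: [0.5115, -0.0544, 0.0433]
ee_rot: [0.797, 0.604, 0.0, -0.0]
ft_force: [-4.8, 1.0, -3.3]
grip_width: 0.132
grasp_force: 24.5
```

Call:
play_rows(
  plan=[0, 0, 0, 0, 0.001, 0, 0, 0, 0, 0, 0, 0.002, 0, 0, 0, 0, 0, 0, 0.003, 0, 0, 0, 0, 0, 0, 0.003, 0, 0],
)

```text
clock: 7.95
position: [0.5114, -0.0544, 0.0421]
ee_rot: [0.797, 0.604, -0.002, -0.003]
ft_force: [-15.1, 4.5, -0.1]
grip_width: 0.127
grasp_force: 25.0
```

```bash
python3 - <<'E'
from h import *
o=status.get_obs();print(o["torque"],o["ft_force"])
S=viewer.camera("side")[:,:,::-1];T=viewer.camera("top")[:,:,::-1]
cv2.imwrite("pics/s3.png",S)
f=lambda im,b:np.clip(cv2.resize(im[b[1]:b[1]+70,b[0]:b[0]+60],None,fx=6.5,fy=6.5,interpolation=cv2.INTER_CUBIC)*1.5,0,255).astype(np.uint8)
cv2.imwrite("pics/c3.png",np.hstack([f(T,(305,125)),f(S,(300,235))]))
E
```

```text
[0.9902331  2.928727   0.05467152] [-15.11682405   4.50057088  -0.12152683]
```

View pics/c3.png

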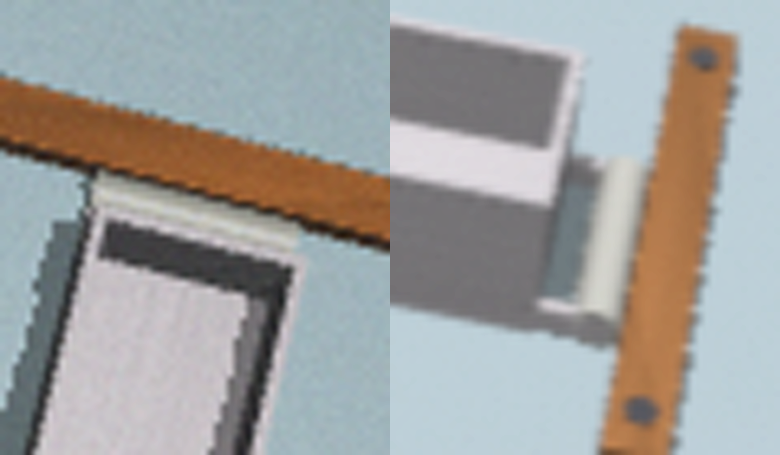

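The foot bar is seated along the stop's face, parallel in both views: top crop (200,215), side crop (640,240). The contact force is about 16 N and the yaw moment is near zero. Next I'll compute the lift arc with a slight inward (toward-foot) bias.

```bash
python3 - <<'E'
import numpy as np
R,b,f0=.223,.0025,10.5
P=lambda f:np.array([R*np.cos(np.radians(f0))-(R-b)*np.cos(np.radians(f))-.003,-((R-b)*np.sin(np.radians(f))-R*np.sin(np.radians(f0)))])
for k in range(3):
    o=P(f0+22*k) if k else np.zeros(2)
    print("call",k,[tuple((1000*(P(f0+22*k+1.1*i)-o)).round(1)) for i in range(1,21)])
E
```

```text
call 0 [(np.float64(0.3), np.float64(-3.7)), (np.float64(1.2), np.float64(-7.8)), (np.float64(2.1), np.float64(-12.0)), (np.float64(3.2), np.float64(-16.1)), (np.float64(4.3), np.float64(-20.1)), (np.float64(5.5), np.float64(-24.2)), (np.float64(6.8), np.float64(-28.2)), (np.float64(8.2), np.float64(-32.2)), (np.float64(9.6), np.float64(-36.2)), (np.float64(11.1), np.float64(-40.2)), (np.float64(12.7), np.float64(-44.1)), (np.float64(14.4), np.float64(-48.0)), (np.float64(16.1), np.float64(-51.9)), (np.float64(17.9), np.float64(-55.7)), (np.float64(19.8), np.float64(-59.5)), (np.float64(21.8), np.float64(-63.2)), (np.float64(23.8), np.float64(-66.9)), (np.float64(25.9), np.float64(-70.6)), (np.float64(28.1), np.float64(-74.2)), (np.float64(30.3), np.float64(-77.8))]
call 1 [(np.float64(2.3), np.float64(-3.5)), (np.float64(4.7), np.float64(-7.1)), (np.float64(7.1), np.float64(-10.5)), (np.float64(9.6), np.float64(-13.9)), (np.float64(12.2), np.float64(-17.3)), (np.float64(14.8), np.float64(-20.6)), (np.float64(17.6), np.float64(-23.8)), (np.float64(20.3), np.float64(-27.1)), (np.float
[... 540 characters left out ...]
 (np.float64(10.5), np.float64(-7.1)), (np.float64(14.1), np.float64(-9.3)), (np.float64(17.8), np.float64(-11.4)), (np.float64(21.5), np.float64(-13.5)), (np.float64(25.2), np.float64(-15.5)), (np.float64(29.0), np.float64(-17.5)), (np.float64(32.8), np.float64(-19.3)), (np.float64(36.6), np.float64(-21.1)), (np.float64(40.5), np.float64(-22.9)), (np.float64(44.4), np.float64(-24.5)), (np.float64(48.3), np.float64(-26.1)), (np.float64(52.3), np.float64(-27.6)), (np.float64(56.3), np.float64(-29.0)), (np.float64(60.3), np.float64(-30.3)), (np.float64(64.3), np.float64(-31.6)), (np.float64(68.4), np.float64(-32.8)), (np.float64(72.5), np.float64(-33.9)), (np.float64(76.6), np.float64(-34.9))]
```

Call:
play_rows(
  plan=[0, 0, 0, 0, 0.0003, -0.0037, 0, 0, 0, 0, 0, 0.0012, -0.0078, 0, 0, 0, 0, 0, 0.0021, -0.012, 0, 0, 0, 0, 0, 0.0032, -0.0161, 0, 0, 0, 0, 0, 0.0043, -0.0201, 0, 0, 0, 0, 0, 0.0055, -0.0242, 0, 0, 0, 0, 0, 0.0068, -0.0282, 0, 0, 0, 0, 0, 0.0082, -0.0322, 0],
)

```text
clock: 9.05
position: [0.5189, -0.0564, 0.0744]
ee_rot: [0.797, 0.604, -0.002, -0.003]
ft_force: [-16.3, 6.0, 1.3]
grip_width: 0.129
grasp_force: 24.9
```

```bash
python3 - <<'E'
from h import *
o=status.get_obs();R=Ro.from_quat(o["ee_rot"])
print(o["position"],R.as_matrix().round(3).tolist(),o["torque"],R.inv().apply(o["ft_force"]))
E
```

```text
[ 0.51886506 -0.05643744  0.07435281] [[0.271, 0.963, -0.008], [0.963, -0.271, 0.003], [0.001, -0.008, -1.0]] [1.29315646 3.72256296 0.01159291] [  1.39544348 -17.30400524  -1.12165153]
```

Call:
play_rows(
  plan=[0, 0, 0, 0, 0.0014, -0.004, 0, 0, 0, 0, 0, 0.0029, -0.008, 0, 0, 0, 0, 0, 0.0045, -0.0119, 0, 0, 0, 0, 0, 0.0062, -0.0158, 0, 0, 0, 0, 0, 0.0079, -0.0197, 0, 0, 0, 0, 0, 0.0097, -0.0235, 0, 0, 0, 0, 0, 0.0116, -0.0273, 0, 0, 0, 0, 0, 0.0136, -0.031, 0, 0, 0, 0, 0, 0.0156, -0.0347, 0, 0, 0, 0, 0, 0.0177, -0.0384, 0, 0, 0, 0, 0, 0.0199, -0.042, 0, 0, 0, 0, 0, 0.0221, -0.0456, 0],
)

```text
clock: 10.55
position: [0.5375, -0.0615, 0.1197]
ee_rot: [0.797, 0.604, -0.004, -0.006]
ft_force: [-34.3, 9.6, 15.7]
grip_width: 0.124
grasp_force: 26.6
```

```bash
python3 - <<'E'
from h import *
o=status.get_obs();R=Ro.from_quat(o["ee_rot"])
print(o["position"],R.as_matrix().round(3).tolist(),o["torque"],R.inv().apply(o["ft_force"]))
S=viewer.camera("side")[:,:,::-1];T=viewer.camera("top")[:,:,::-1]
f=lambda im,b:np.clip(cv2.resize(im[b[1]:b[1]+130,b[0]:b[0]+130],None,fx=3,fy=3,interpolation=cv2.INTER_CUBIC)*1.5,0,255).astype(np.uint8)
cv2.imwrite("pics/c4.png",np.hstack([f(T,(260,120)),f(S,(220,180))]))
E
```

```text
[ 0.53751951 -0.06152762  0.11965394] [[0.271, 0.962, -0.014], [0.963, -0.271, 0.005], [0.001, -0.015, -1.0]] [2.24220378 7.38310432 0.00947554] [ -0.03772109 -35.88621392 -15.10763888]
```

View pics/c4.png

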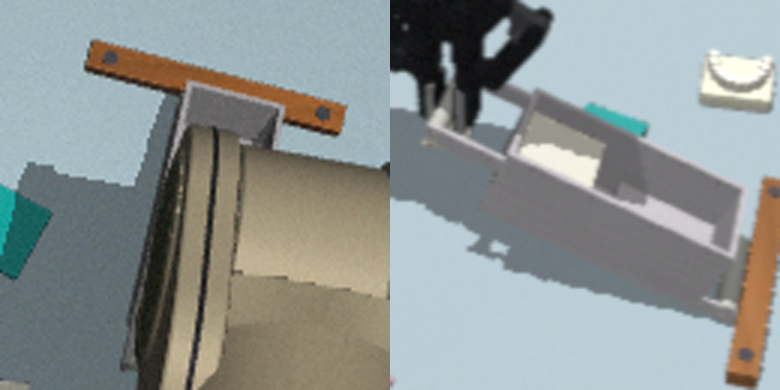

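The side view shows the tray at about 21° with the foot at the stop and the plate still on the deck at (560,165). The push force has risen, so I'm refitting the arc to the measured points.

```bash
python3 - <<'E'
import numpy as np
c=np.array([.5401,-.1211])
P=lambda f:np.array([.727-.221*np.cos(np.radians(f)),-(.007+.221*np.sin(np.radians(f)))])
for k in range(2):
    a=31+22*k; o=P(a) if k else c
    print("call",k,[(float(x),float(y)) for x,y in [(1000*(P(a+1.1*i)-o)).round(1) for i in range(1,21)]])
E
```

```text
call 0 [(-0.3, -3.3), (2.0, -6.9), (4.3, -10.4), (6.8, -13.9), (9.2, -17.4), (11.8, -20.7), (14.4, -24.1), (17.1, -27.4), (19.9, -30.6), (22.7, -33.8), (25.5, -36.9), (28.5, -40.0), (31.4, -43.0), (34.5, -45.9), (37.6, -48.8), (40.8, -51.7), (44.0, -54.4), (47.2, -57.2), (50.5, -59.8), (53.9, -62.4)]
call 1 [(3.4, -2.5), (6.9, -5.0), (10.4, -7.4), (13.9, -9.7), (17.5, -11.9), (21.2, -14.1), (24.8, -16.2), (28.6, -18.3), (32.3, -20.2), (36.1, -22.1), (40.0, -24.0), (43.8, -25.7), (47.7, -27.4), (51.6, -29.0), (55.6, -30.5), (59.6, -32.0), (63.6, -33.3), (67.6, -34.6), (71.7, -35.8), (75.8, -37.0)]
```

Call:
play_rows(
  plan=[0, 0, 0, 0, -0.0003, -0.0033, 0, 0, 0, 0, 0, 0.002, -0.0069, 0, 0, 0, 0, 0, 0.0043, -0.0104, 0, 0, 0, 0, 0, 0.0068, -0.0139, 0, 0, 0, 0, 0, 0.0092, -0.0174, 0, 0, 0, 0, 0, 0.0118, -0.0207, 0, 0, 0, 0, 0, 0.0144, -0.0241, 0, 0, 0, 0, 0, 0.0171, -0.0274, 0, 0, 0, 0, 0, 0.0199, -0.0306, 0, 0, 0, 0, 0, 0.0227, -0.0338, 0, 0, 0, 0, 0, 0.0255, -0.0369, 0, 0, 0, 0, 0, 0.0285, -0.04, 0],
)

```text
clock: 12.15
position: [0.5691, -0.0704, 0.1618]
ee_rot: [0.797, 0.604, -0.001, -0.003]
ft_force: [-19.6, 6.0, 13.5]
grip_width: 0.128
grasp_force: 26.5
```

```bash
cat > st.py <<'E'
from h import *
o=status.get_obs();R=Ro.from_quat(o["ee_rot"]);p=o["position"]
x=p[0]*.962-p[1]*.272;dz=p[2]-.007;phi=np.degrees(np.arcsin(dz/.223))
print("n",x,"z",p[2],"phi",phi,"xf",x+.223*np.cos(np.radians(phi)),"f",R.inv().apply(o["ft_force"]),"tq",o["torque"])
E
python3 st.py
```

```text
n 0.5666114148420812 z 0.1617947187650709 phi 43.959260838043015 xf 0.7271342949633979 f [  0.50446926 -20.54508264 -13.35845474] tq [1.34558986 4.35502897 0.0124174 ]
```

Call:
play_rows(
  plan=[0, 0, 0, 0, 0.0029, -0.003, 0, 0, 0, 0, 0, 0.006, -0.0059, 0, 0, 0, 0, 0, 0.0091, -0.0088, 0, 0, 0, 0, 0, 0.0123, -0.0117, 0, 0, 0, 0, 0, 0.0155, -0.0144, 0, 0, 0, 0, 0, 0.0187, -0.0172, 0, 0, 0, 0, 0, 0.022, -0.0198, 0, 0, 0, 0, 0, 0.0254, -0.0224, 0, 0, 0, 0, 0, 0.0288, -0.0249, 0, 0, 0, 0, 0, 0.0323, -0.0274, 0, 0, 0, 0, 0, 0.0358, -0.0298, 0, 0, 0, 0, 0, 0.0393, -0.0321, 0],
)

```text
clock: 13.65
position: [0.6089, -0.0817, 0.1953]
ee_rot: [0.797, 0.604, 0.001, -0.001]
ft_force: [-12.7, 3.2, 13.6]
grip_width: 0.129
grasp_force: 26.4
```

```bash
python3 st.py; python3 - <<'E'
from h import *
S=viewer.camera("side")[:,:,::-1];T=viewer.camera("top")[:,:,::-1]
f=lambda im,b:np.clip(cv2.resize(im[b[1]:b[1]+130,b[0]:b[0]+130],None,fx=3,fy=3,interpolation=cv2.INTER_CUBIC)*1.5,0,255).astype(np.uint8)
cv2.imwrite("pics/c5.png",np.hstack([f(T,(270,100)),f(S,(220,170))]))
E
```

```text
n 0.6080308241938437 z 0.195344130668739 phi 57.628303398608956 xf 0.7274271744003595 f [ -0.33357909 -13.13497447 -13.57044697] tq [ 0.84876329  2.70048968 -0.01537409]
```

View pics/c5.png

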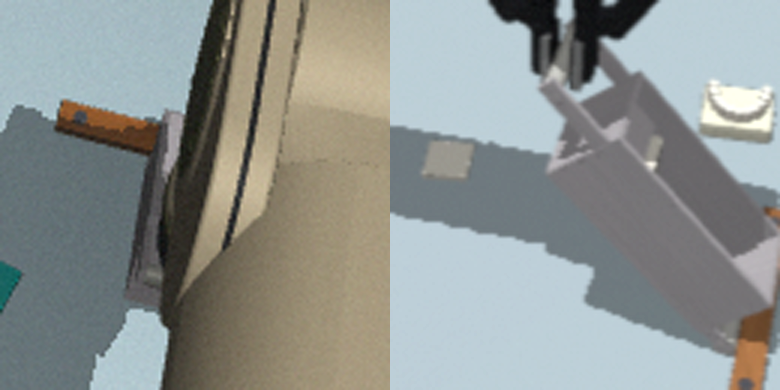

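The side crop shows the plate nose-down in the well, its edge at (655,155). I'll keep raising slowly.

Call:
play_rows(
  plan=[0, 0, 0, 0, 0.0036, -0.0022, 0, 0, 0, 0, 0, 0.0073, -0.0044, 0, 0, 0, 0, 0, 0.0109, -0.0065, 0, 0, 0, 0, 0, 0.0147, -0.0086, 0, 0, 0, 0, 0, 0.0184, -0.0105, 0, 0, 0, 0, 0, 0.0222, -0.0124, 0, 0, 0, 0, 0, 0.0261, -0.0143, 0, 0, 0, 0, 0, 0.0299, -0.016, 0, 0, 0, 0, 0, 0.0338, -0.0177, 0, 0, 0, 0, 0, 0.0377, -0.0193, 0, 0, 0, 0, 0, 0.0417, -0.0208, 0, 0, 0, 0, 0, 0.0457, -0.0223, 0, 0, 0, 0, 0, 0.0497, -0.0236, 0, 0, 0, 0, 0, 0.0537, -0.0249, 0, 0, 0, 0, 0, 0.0578, -0.0261, 0, 0, 0, 0, 0, 0.0619, -0.0273, 0, 0, 0, 0, 0, 0.0619, -0.0273, 0, 0, 0, 0, 0, 0.0619, -0.0273, 0],
)

```text
clock: 16.0
position: [0.6688, -0.099, 0.2209]
ee_rot: [0.797, 0.603, 0.001, 0.0]
ft_force: [-2.6, 0.9, 4.9]
grip_width: 0.128
grasp_force: 26.3
```

```bash
python3 st.py; python3 - <<'E'
from h import *
S=viewer.camera("side")[:,:,::-1];W=viewer.camera("wrist")[:,:,::-1]
f=lambda im:np.clip(im*1.5,0,255).astype(np.uint8)
a=f(cv2.resize(S[170:300,230:360],None,fx=3,fy=3,interpolation=cv2.INTER_CUBIC))
b=f(cv2.resize(W[60:360,200:520],(408,390)))
cv2.imwrite("pics/c6.png",np.hstack([a,b]))
E
```

```text
n 0.6703031125970098 z 0.220938794717172 phi 73.61072179040461 xf 0.7332252240918075 f [ 0.19631886 -2.72263721 -4.93910811] tq [0.38246655 0.633431   0.02381274]
```

View pics/c6.png

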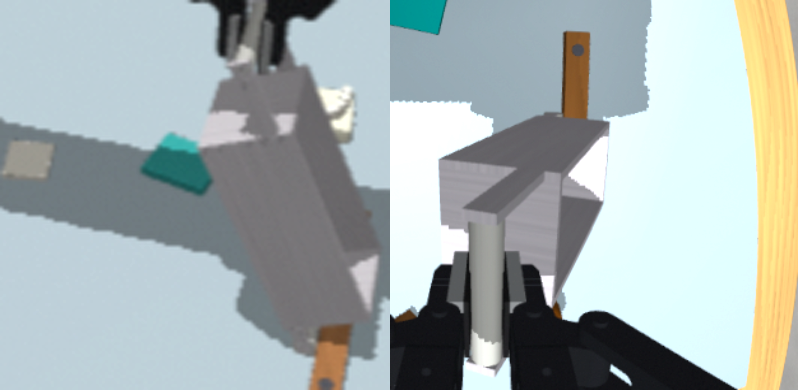

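The side crop shows the tray at about 64° with the foot bar still at the stop. The plate no longer stands up in the well; it is hidden behind the near wall. I'll raise a couple more degrees for margin and settle before lowering.

Call:
play_rows(
  plan=[0, 0, 0, 0, 0.003, -0.0008, 0, 0, 0, 0, 0, 0.006, -0.0015, 0, 0, 0, 0, 0, 0.009, -0.0023, 0, 0, 0, 0, 0, 0.009, -0.0023, 0, 0, 0, 0, 0, 0.009, -0.0023, 0, 0, 0, 0, 0, 0.009, -0.0023, 0],
)

```text
clock: 16.85
position: [0.6771, -0.1014, 0.2229]
ee_rot: [0.797, 0.603, 0.0, -0.0]
ft_force: [-2.5, 1.4, 3.5]
grip_width: 0.128
grasp_force: 26.3
```

```bash
python3 st.py; python3 - <<'E'
import numpy as np
P=lambda f:np.array([.727-.221*np.cos(np.radians(f)),-(.007+.221*np.sin(np.radians(f)))])
a=77.5
for n in(20,10):
    o=P(a); print([(float(x),float(y)) for x,y in [(1000*(P(a-1.8*i)-o)).round(1) for i in range(1,n+1)]]); a-=1.8*n
E
```

```text
n 0.6789423137487495 z 0.2229117269174978 phi 75.51519826362465 xf 0.7347197839271634 f [ 0.71676355 -2.79417394 -3.49723722] tq [0.34764716 0.70359419 0.03882335]
[(-6.8, 1.6), (-13.5, 3.4), (-20.1, 5.5), (-26.7, 7.7), (-33.2, 10.1), (-39.6, 12.8), (-45.9, 15.6), (-52.2, 18.7), (-58.3, 21.9), (-64.3, 25.3), (-70.3, 29.0), (-76.1, 32.8), (-81.8, 36.7), (-87.3, 40.9), (-92.7, 45.2), (-98.0, 49.7), (-103.2, 54.4), (-108.2, 59.2), (-113.0, 64.2), (-117.7, 69.3)]
[(-4.5, 5.3), (-8.9, 10.7), (-13.0, 16.2), (-17.0, 21.9), (-20.9, 27.7), (-24.5, 33.6), (-28.0, 39.6), (-31.2, 45.8), (-34.3, 52.0), (-37.2, 58.3)]
```

Call:
play_rows(
  plan=[0, 0, 0, 0, -0.003, 0.0007, 0, 0, 0, 0, 0, -0.0068, 0.0016, 0, 0, 0, 0, 0, -0.0135, 0.0034, 0, 0, 0, 0, 0, -0.0201, 0.0055, 0, 0, 0, 0, 0, -0.0267, 0.0077, 0, 0, 0, 0, 0, -0.0332, 0.0101, 0, 0, 0, 0, 0, -0.0396, 0.0128, 0, 0, 0, 0, 0, -0.0459, 0.0156, 0, 0, 0, 0, 0, -0.0522, 0.0187, 0, 0, 0, 0, 0, -0.0583, 0.0219, 0, 0, 0, 0, 0, -0.0643, 0.0253, 0, 0, 0, 0, 0, -0.0703, 0.029, 0, 0, 0, 0, 0, -0.0761, 0.0328, 0, 0, 0, 0, 0, -0.0818, 0.0367, 0, 0, 0, 0, 0, -0.0873, 0.0409, 0, 0, 0, 0, 0, -0.0927, 0.0452, 0, 0, 0, 0, 0, -0.098, 0.0497, 0, 0, 0, 0, 0, -0.1032, 0.0544, 0, 0, 0, 0, 0, -0.1082, 0.0592, 0, 0, 0, 0, 0, -0.113, 0.0642, 0],
)

```text
clock: 19.35
position: [0.566, -0.0699, 0.1582]
ee_rot: [0.797, 0.604, -0.001, -0.002]
ft_force: [-13.7, 3.7, 11.5]
grip_width: 0.133
grasp_force: 28.8
```

```bash
python3 st.py; python3 - <<'E'
from h import *
S=viewer.camera("side")[:,:,::-1];T=viewer.camera("top")[:,:,::-1]
cv2.imwrite("pics/s7.png",S);cv2.imwrite("pics/t7.png",T)
f=lambda im,b:np.clip(cv2.resize(im[b[1]:b[1]+130,b[0]:b[0]+130],None,fx=3,fy=3,interpolation=cv2.INTER_CUBIC)*1.5,0,255).astype(np.uint8)
cv2.imwrite("pics/c7.png",np.hstack([f(T,(270,100)),f(S,(220,180))]))
E
```

```text
n 0.5635536257548759 z 0.15823226075345243 phi 42.70092799593256 xf 0.7274371310487272 f [ -0.12304899 -14.26773225 -11.42218624] tq [ 7.01713884e-01  2.52392497e+00 -1.63794677e-03]
```

```bash
python3 - <<'E'
import numpy as np
P=lambda f:np.array([.727-.221*np.cos(np.radians(f)),-(.007+.221*np.sin(np.radians(f)))])
F=43.3-np.cumsum([1.8]*15+[1.5,1.2,1,.8,.8]);o=P(43.3);print(F[-1],[(float(x),float(y)) for x,y in [(1000*(P(f)-o)).round(1) for f in F]])
E
```

```text
10.999999999999993 [(-4.7, 5.1), (-9.2, 10.4), (-13.5, 15.8), (-17.7, 21.4), (-21.7, 27.0), (-25.6, 32.8), (-29.2, 38.7), (-32.6, 44.8), (-35.9, 50.9), (-39.0, 57.1), (-41.8, 63.4), (-44.5, 69.9), (-47.0, 76.3), (-49.2, 82.9), (-51.3, 89.5), (-52.8, 95.1), (-54.0, 99.6), (-54.8, 103.4), (-55.5, 106.4), (-56.1, 109.4)]
```

Call:
play_rows(
  plan=[0, 0, 0, 0, -0.0047, 0.0051, 0, 0, 0, 0, 0, -0.0092, 0.0104, 0, 0, 0, 0, 0, -0.0135, 0.0158, 0, 0, 0, 0, 0, -0.0177, 0.0214, 0, 0, 0, 0, 0, -0.0217, 0.027, 0, 0, 0, 0, 0, -0.0256, 0.0328, 0, 0, 0, 0, 0, -0.0292, 0.0387, 0, 0, 0, 0, 0, -0.0326, 0.0448, 0, 0, 0, 0, 0, -0.0359, 0.0509, 0, 0, 0, 0, 0, -0.039, 0.0571, 0, 0, 0, 0, 0, -0.0418, 0.0634, 0, 0, 0, 0, 0, -0.0445, 0.0699, 0, 0, 0, 0, 0, -0.047, 0.0763, 0, 0, 0, 0, 0, -0.0492, 0.0829, 0, 0, 0, 0, 0, -0.0513, 0.0895, 0, 0, 0, 0, 0, -0.0528, 0.0951, 0, 0, 0, 0, 0, -0.054, 0.0996, 0, 0, 0, 0, 0, -0.0548, 0.1034, 0, 0, 0, 0, 0, -0.0555, 0.1064, 0, 0, 0, 0, 0, -0.0561, 0.1094, 0],
)

```text
clock: 21.95
position: [0.5134, -0.0552, 0.0486]
ee_rot: [0.797, 0.604, -0.0, -0.001]
ft_force: [-7.4, 1.9, -0.3]
grip_width: 0.128
grasp_force: 29.4
```

```bash
python3 st.py; python3 - <<'E'
from h import *
S=viewer.camera("side")[:,:,::-1];T=viewer.camera("top")[:,:,::-1]
f=lambda im,b:np.clip(cv2.resize(im[b[1]:b[1]+98,b[0]:b[0]+98],None,fx=4,fy=4,interpolation=cv2.INTER_CUBIC)*1.4,0,255).astype(np.uint8)
cv2.imwrite("pics/c8.png",np.hstack([f(T,(280,120)),f(S,(245,210))]))
E
```

```text
n 0.5088800455484859 z 0.04863673190846543 phi 10.760950588615104 xf 0.7279585304710875 f [-0.14665486 -7.69265772  0.28563116] tq [ 0.33463411  1.00246549 -0.00479386]
```

View pics/c8.png

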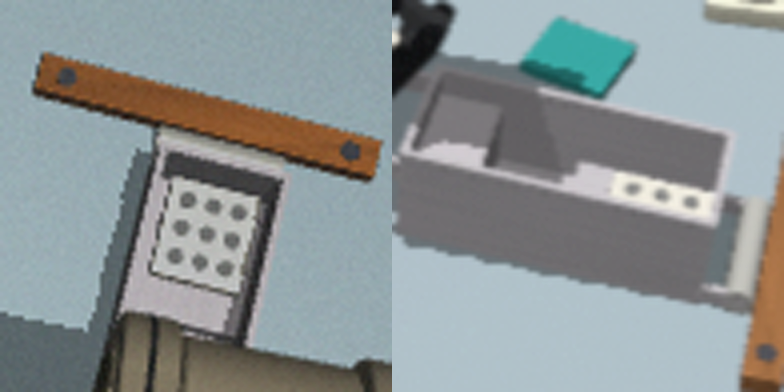

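The plate lies on the landing with its nine dimples up (top crop (205,230)), and the foot bar is against the stop. Next I'll lower the last few mm.

Call:
play_rows(
  plan=[0, 0, 0, 0, -0.0001, 0.001, 0, 0, 0, 0, 0, -0.0002, 0.002, 0, 0, 0, 0, 0, -0.0003, 0.003, 0, 0, 0, 0, 0, -0.0004, 0.004, 0, 0, 0, 0, 0, -0.0005, 0.005, 0, 0, 0, 0, 0, -0.0005, 0.005, 0],
)

```text
clock: 22.8
position: [0.5124, -0.0548, 0.0435]
ee_rot: [0.797, 0.604, -0.001, -0.001]
ft_force: [-7.0, 1.6, -2.0]
grip_width: 0.131
grasp_force: 29.4
```

Call:
play_rows(
  plan=[0, 0, 0, 0, -0.0001, 0.001, 0, 0, 0, 0, 0, -0.0002, 0.002, 0, 0, 0, 0, 0, -0.0003, 0.003, 0, 0, 0, 0, 0, -0.0003, 0.004, 0, 0, 0, 0, 0, -0.0003, 0.004, 0],
)

```text
clock: 23.42
position: [0.5116, -0.0546, 0.0393]
ee_rot: [0.797, 0.604, -0.001, -0.002]
ft_force: [-9.4, 3.4, -0.7]
grip_width: 0.128
grasp_force: 29.5
```

Call:
play_rows(
  plan=[0, 0, 0, 0, 0, 0.0005, 0, 0, 0, 0, 0, 0, 0.001, 0, 0, 0, 0, 0, 0, 0.0015, 0, 0, 0, 0, 0, 0, 0.002, 0, 0, 0, 0, 0, 0, 0.002, 0],
)

```text
clock: 24.05
position: [0.5113, -0.0545, 0.0371]
ee_rot: [0.797, 0.604, -0.001, -0.002]
ft_force: [-9.8, 3.6, -0.8]
grip_width: 0.125
grasp_force: 29.6
```

Call:
play_rows(
  plan=[0, 0, 0, 0, 0, 0.0005, 0, 0, 0, 0, 0, 0, 0.001, 0, 0, 0, 0, 0, 0, 0.0015, 0, 0, 0, 0, 0, 0, 0.002, 0, 0, 0, 0, 0, 0, 0.002, 0],
)

```text
clock: 24.68
position: [0.511, -0.0544, 0.0353]
ee_rot: [0.797, 0.604, -0.001, -0.002]
ft_force: [-13.7, 2.9, 2.9]
grip_width: 0.13
grasp_force: 30.1
```

The tray is down, with vertical contact regained. I'll ease the preload, open, and rise clear.

Call:
play_rows(
  plan=[0, 0, 0, 0, -0.0008, 0, 0, 0, 0, 0, 0, -0.0016, 0, 0, 0, 0, 0, 0, -0.0016, 0, 0.15, 0, 0, 0, 0, -0.0016, 0, 0.2, 0, 0, 0, 0, -0.0016, 0, 0.3, 0, 0, 0, 0, -0.0016, 0, 0.4, 0, 0, 0, 0, -0.0016, 0, 0.45, 0, 0, 0, 0, -0.0016, 0, 0.45, 0, 0, 0, 0, -0.0016, -0.005, 0.45, 0, 0, 0, 0, -0.0016, -0.015, 0.45, 0, 0, 0, 0, -0.0016, -0.03, 0.45, 0, 0, 0, 0, -0.0016, -0.05, 0.45, 0, 0, 0, 0, -0.0016, -0.08, 0.45, 0, 0, 0, 0, -0.0016, -0.11, 0.45, 0, 0, 0, 0, -0.0016, -0.14, 0.45, 0, 0, 0, 0, -0.03, -0.16, 0.45, 0, 0, 0, 0, -0.06, -0.17, 0.45, 0, 0, 0, 0, -0.08, -0.17, 0.45, 0, 0, 0, 0, -0.08, -0.17, 0.45],
)

```text
clock: 27.05
position: [0.4362, -0.0333, 0.2073]
ee_rot: [0.797, 0.604, 0.002, -0.0]
ft_force: [1.4, 0.1, -0.1]
grip_width: 0.448
grasp_force: 0.0
```

```bash
python3 - <<'E'
from h import *
S=viewer.camera("side")[:,:,::-1];T=viewer.camera("top")[:,:,::-1]
cv2.imwrite("pics/s9.png",S);cv2.imwrite("pics/t9.png",T)
S0=cv2.imread("pics/s3.png");T0=cv2.imread("pics/t7.png")
# foot area vs seated image (side), bystanders vs start image
A=cv2.imread("pics/side0.png")
for n,(x,y,w,h) in dict(model=(322,192,28,26),jar=(305,315,28,38),block=(226,318,30,34)).items():
    t=A[y:y+h,x:x+w];r=cv2.matchTemplate(S[y-8:y+h+8,x-8:x+w+8],t,cv2.TM_CCOEFF_NORMED);_,v,_,l=cv2.minMaxLoc(r);print(n,np.array(l)-8,round(v,3))
# tray: foot end (near stop) and handle in side view vs seated; tray shape vs initial flat view
x,y,w,h=312,250,14,32
r=cv2.matchTemplate(S[y-6:y+h+6,x-6:x+w+6],S0[y:y+h,x:x+w],cv2.TM_CCOEFF_NORMED);_,v,_,l=cv2.minMaxLoc(r);print("foot",np.array(l)-6,v)
o=status.get_obs();print(o["position"],o["ft_force"],o["clock"])
E
```

```text
model [0 0] 1.0
jar [0 0] 1.0
block [0 0] 1.0
foot [0 0] 0.9588829874992371
[ 0.43725132 -0.03366399  0.20699247] [0.48014874 0.3906514  0.39804919] 27.15
```

```bash
python3 - <<'E'
from h import *
T=cv2.imread("pics/t9.png");S=cv2.imread("pics/s9.png");C=cv2.imread("pics/c3.png")
f=lambda im,b:np.clip(cv2.resize(im[b[1]:b[1]+70,b[0]:b[0]+60],None,fx=6.5,fy=6.5,interpolation=cv2.INTER_CUBIC)*1.5,0,255).astype(np.uint8)
D=np.hstack([f(T,(305,125)),f(S,(300,235))])
for n,(x,y,w,h) in dict(topfoot=(90,165,220,110),sidefoot=(540,140,110,210)).items():
    r=cv2.matchTemplate(D[y-20:y+h+20,x-20:x+w+20],C[y:y+h,x:x+w],cv2.TM_CCOEFF_NORMED);_,v,_,l=cv2.minMaxLoc(r);print(n,(np.array(l)-20)/6.5,"px",round(v,3))
# grey profile across stop->foot in top, both
for I in(C,D):
    g=cv2.cvtColor(I,cv2.COLOR_BGR2GRAY); print([[int(g[int(y0+t),int(x0-.28*t)]) for t in range(-12,40,4)] for x0,y0 in((130,170),(200,190),(270,208))])
E
```

```text
topfoot [0. 0.] px 0.954
sidefoot [-0.15384615  0.15384615] px 0.99
[[105, 109, 103, 75, 61, 88, 130, 162, 170, 190, 202, 188, 176], [100, 104, 92, 54, 73, 133, 151, 161, 171, 193, 201, 180, 175], [111, 107, 97, 54, 51, 113, 151, 161, 178, 196, 204, 184, 167]]
[[100, 102, 98, 75, 64, 86, 124, 155, 165, 184, 197, 185, 172], [103, 110, 95, 53, 71, 132, 150, 160, 171, 192, 197, 174, 167], [111, 108, 96, 49, 46, 109, 147, 159, 173, 189, 194, 180, 168]]
```

The profile across the foot bar and stop matches the seated one, so the tray is still against the stop.

```bash
python3 -c "
from workcell import manip
print(manip.hand_in())"
```

```text
the job is handed in; nothing more can be done
None
```

The plate lies dimpled face up on the landing and the tray is flat against the stop with the gripper clear; the model, jar and bur block have not moved, and the job was handed in at about 27 s.

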